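# Release the wide tape roll from the guarded feeder

### The arm

A 7-joint arm with a two-finger parallel gripper is mounted at the origin on the work surface. World frame = base frame: x ahead of the robot, y to its left, z up, the work surface at z = 0. Lengths are in m, angles in rad, forces in N, time in s.
With the tool pointing down it reaches from about 0.425 to 0.925 m from the base axis. Payload 6.8 kg.
Tool frame: the origin (TCP) lies midway between the tips of the shut fingers; the grasp point (between the pads) lies 19 mm behind it; z points along the fingers, y is the direction in which the jaws open and shut (so a half turn about z gives the same grasp; the last joint's range is limited). The gripper opens to 85 mm and grips with 20 to 120 N. Pads are 22 mm wide; open, the fingers measure 114 mm over their backs; the gripper's body (76 mm by 85 mm) begins 54 mm behind the grasp point. The pads swing forward as they close: fully open they stand 13 mm farther back than shut.
Start: joints at [1.173, 0.477, 0.022, 1.555, -0.011, 1.109, -0.083], TCP at [0.193, -0.647, 0.231] pointing down, gripper open.
Joint ranges: [-2.96, 2.96], [-0.34, 2.1], [-1.41, 1.46], [0.24, 2.44], [-1.37, 4.51], [0.17, 1.92], [-2.96, 2.96]. Speed limits (rad/s): [2.39, 2.39, 3.14, 3.14, 3.14, 3.14, 3.14].

### API

Orientations are given as a unit quaternion [w, x, y, z].
In Python, from station import readout, eyes, ticket gives the robot as it stands. The module is installed in compiled form; this text tells all that it offers.
- The arm moves only by the shell command python3 -m crank 'ROWS' [FORCE]. ROWS is JSON, a list of rows, each an object of numbers: "jaw": the opening in per cent of the stroke, from 0 (shut) to 100 (fully open); "x", "y", "z": the shift along the tool's x, y, z in mm; "ax", "ay", "az": the turn, a rotation vector about the tool's x, y, z in degrees. In form: [{"jaw": .., "x": .., "y": .., "z": .., "ax": .., "ay": .., "az": ..}, ...]. A call has 1 to 12 rows; each row shifts and turns the commanded pose from where the row before left it, along the tool's axes as they then stand; what a row does not reach is not made up. A row lasts 1/8 s, in which the tool goes at most 62.5 mm and 10.7 degrees, less where a joint would pass 70% of its speed; a pose out of reach is approached as far as the arm can. A call with a gripper value outside its range is refused whole. The fingers move at their own pace and stop on an object; FORCE is the grip in N (left out, the last holds). Time passes only in rows, so rows that do not move let the fingers close. It gives the time, the measured TCP pose, the force and the opening at its end, in the units of the state.
- readout.get_obs(): the state, without advancing time (a new reading comes with each control period).
- eyes.read_camera(name): name is "side" or "top"; returns (picture, depth): 480x640x3 uint8, red, green, blue; 480x640 float32, m along the optical axis (not along the pixel's ray), 0 where there is no reading.
- eyes.calibration(name): a dict with "fx", "fy", "cx", "cy" (pixels), "R" (3x3) and "t" (3): a world point X has camera coordinates R X + t. Camera axes: x right, y down, z forward; pixel columns grow to the right and rows downward; lengths in m; the calibration is good to about 2 mm. A picture is of the moment at which its call begins. calibration takes no time and is no camera call.
- ticket.hand_in(): hands the job in, once; it reports no verdict.
The state is a dict: "t": time; "q": joint angles; "joint_vel": joint speeds; "joint_torque": joint torques, N m; "eef_pos": TCP position; "tool_rot": TCP orientation; "contact_force": force on the tool from outside, world axes, zero at the start; "torque": the same for the moment, N m; "gripper_width": opening from 0.0 (shut) to 1.0 (fully open).
Only numpy, scipy, OpenCV 4.12 (cv2) and the standard library are available. Lean on these libraries where they do the work, as an engineer would, in place of code of your own. Each camera call takes 0.05 s, during which the arm holds its last target. There are 200 camera calls.

### The job

The stockroom feeder on the counter holds a wide and a narrow roll of packing tape, each waiting behind the gate of its own sloping lane. Reach down through the guard window beside the wide roll's lane and press that lever fully down with the fingertips, without touching the guard frame or the rest of the feeder, and keep it down until the wide roll has rolled down to the stop at the lane's low end; then withdraw so that the lever comes back up. Leave the narrow roll waiting behind its gate, do not touch either roll or lift anything, and do not disturb the carton, jar or screwdriver.

Things in the scene. Friction and masses are not known exactly. Their poses are not given: they have to be found in the camera images.
- feeder: Fixed sheet-metal feeder. Origin: on the counter, midway between the lanes, at the gates; x runs up the lanes (low end towards -x, nearer the robot), y to the left, z up. Two steel lanes, centres y = +30 and -30 mm, 56 mm wide, sloping 9 degrees; surface 52 mm high at x = 0. Gates at x = 0 stand 26 mm above it. Outside each lane is a closed guard box, x -55 to 80, |y| 58 to 176 mm.
- window_left (a point): Centre of the left guard window, level with the guard's upper face, 165 mm above the counter, at feeder (0, +117 mm). A square opening 80 x 80 mm, sides along the feeder's x and y, in 4 mm sheet. The lever in the left box works the left lane's gate. Only the lever may be touched, not the guard.
- window_right (a point): The same for the right guard window, at feeder (0, -117 mm); the lever in it works the right lane's gate.
- pad_left (a point): Centre of the upper face of the left lever's pad, a flat steel plate 36 mm (feeder x) by 26 mm (feeder y), in the middle of the left window, 15 mm below the guard's upper face when up. Its pivot lies 60 mm away on the +x side; fully pressed the pad is 21 mm lower.
- pad_right (a point): The same for the right lever, in the right window.
- lever_left (a joint): Angle of the left lever, rad: 0 up, 0.36 fully down (hard end stop). Spring return: about 2.5 N on the pad to start, 8 N fully down. Its lane's gate sinks with it and lets a roll go from about 0.25 rad on; keep it above 0.3 until the roll has arrived (under 1 s). Broad fingertips also bear on the pad's pivot side as it tilts, so 17 to 21 mm of travel takes it fully down.
- lever_right (a joint): The same for the right lever and the right lane's gate.
- roll_wide: Loose tan roll of packing tape on edge, 84 mm diameter, 48 mm wide, 0.15 to 0.27 kg. Origin at its centre, y along its axis (it turns as it rolls). It starts against the gate of either lane, centre at feeder x = about +42 mm, 101 mm high; against the 30 mm stop plate at the low end (x = -200 mm) its centre is at feeder x = about -165 mm, about 70 mm high.
- roll_narrow: Like the wide roll but 26 mm wide, 0.11 kg, waiting behind the gate of the other lane.
- carton: Loose small cardboard carton 85 x 65 x 55 mm, to the left of the feeder, origin under its centre. Leave alone.
- jar: Loose clear jar with white cap, 56 mm diameter, 85 mm tall, to the right of the feeder, origin under its centre. Leave alone.
- screwdriver: Loose screwdriver lying on the counter to the right of the feeder. Leave alone.
Mind the look-alikes: they are no part of the job. What is shaped like the roll_wide but green or turquoise is not meant.

How it is judged:
On the way, in this order (a step that is already met when the one before it is completed fails the run):
1. the lever beside the wide roll's lane is pressed (over 0.2 rad) through its window (((y of roll_wide in the frame of feeder above 0 m and value of joint lever_left above 0.2 rad and horizontal distance between the grasp point and pad_left below 0.05 m) or (y of roll_wide in the frame of feeder below 0 m and value of joint lever_right above 0.2 rad and horizontal distance between the grasp point and pad_right below 0.05 m))), for 0.05 s.
2. the wide roll has rolled down to the stop at the low end of its lane, its lever still held down (over 0.28 rad) (x of roll_wide in the frame of feeder between -0.185 and -0.13 m and y of roll_wide in the frame of feeder between -0.062 and 0.062 m and z of roll_wide in the frame of feeder below 0.095 m and ((y of roll_wide in the frame of feeder above 0 m and value of joint lever_left above 0.28 rad and horizontal distance between the grasp point and pad_left below 0.05 m) or (y of roll_wide in the frame of feeder below 0 m and value of joint lever_right above 0.28 rad and horizontal distance between the grasp point and pad_right below 0.05 m))), for 0.05 s.
At the end, for the whole second after the job is handed in: The wide roll rests at the low end of its lane (centre at feeder x between -185 and -130 mm, slower than 20 mm/s), both levers are back up (under 0.04 rad), and the narrow roll is within 20 mm of its start (x of roll_wide in the frame of feeder between -0.185 and -0.13 m and y of roll_wide in the frame of feeder between -0.062 and 0.062 m and z of roll_wide in the frame of feeder below 0.095 m and linear speed of roll_wide below 0.02 m/s and value of joint each of lever_left, lever_right below 0.04 rad and distance of roll_narrow from where it was at the start of the episode below 0.02 m); the robot touches nothing.
It fails at once if the robot touches the guard frame or another fixed part of the feeder (over 1 N) (contact force between any of the fingers, the arm and feeder above 1 N).
It fails at once if the robot touches a roll (over 0.5 N) (contact force between any of the fingers, the arm and roll_wide above 0.5 N or contact force between any of the fingers, the arm and roll_narrow above 0.5 N).
It fails at once if a roll is lifted (height (world z) of any of roll_wide, roll_narrow above 0.13 m).
It fails at once if the narrow roll is let go (moved over 20 mm) (distance of roll_narrow from where it was at the start of the episode above 0.02 m).
It fails at once if the carton, jar or screwdriver is moved over 30 mm (distance of any of carton, jar, screwdriver from where it was at the start of the episode above 0.03 m).
It also fails if it takes over 38 s, if anything falls off the work surface, if the arm or the gripper's body presses on something with over 40 N, if the wrist force passes 120 N, or if a joint passes its speed limit or range.

## Working session

There is one attempt and no reset: what is moved stays moved. The work goes in short steps, Python scripts to look and compute and a shell command to move; the robot and the scene stay as the last step left them, time stands still between calls to the robot, and variables do not carry over. Pictures are saved under pics/ and viewed, about 8 in all and at most 12, crops included, and the job is handed in when it is done.

```bash
mkdir -p pics; cat > h.py <<'E'
import numpy as np, cv2
from station import readout, eyes, ticket
def shot(n,f):
    p,d=eyes.read_camera(n); cv2.imwrite(f'pics/{f}.png',p[:,:,::-1]); np.save(f'pics/{f}.npy',d); return p,d
def world(n,u,v,z):
    c=eyes.calibration(n);R=np.array(c['R']);t=np.array(c['t'])
    r=R.T@np.array([(u-c['cx'])/c['fx'],(v-c['cy'])/c['fy'],1]);o=-R.T@t
    return o+r*(z-o[2])/r[2]
def cloud(n,d):
    c=eyes.calibration(n);R=np.array(c['R']);t=np.array(c['t'])
    v,u=np.mgrid[:480,:640];P=np.stack([(u-c['cx'])/c['fx']*d,(v-c['cy'])/c['fy']*d,d],-1)
    return (P-t)@R
E
python3 - <<'E'
from h import *
shot('top','t0');shot('side','s0')
for n in('top','side'):print(n,eyes.calibration(n))
o=readout.get_obs();print(o['t'],o['eef_pos'],o['tool_rot'])
E
```

```text
top {'fx': 518.1366560345975, 'fy': 518.1366560345975, 'cx': 315.76089567238813, 'cy': 236.4614559648224, 'R': array([[ 0.00332375, -0.99991005,  0.012994  ],
       [-0.99333355, -0.00479862, -0.11517568],
       [ 0.11522767, -0.01252456, -0.99326015]]), 't': array([-0.03141201,  0.65246836,  1.1994036 ])}
side {'fx': 619.9086831058222, 'fy': 619.9086831058222, 'cx': 320.8943225636718, 'cy': 248.01750368634976, 'R': array([[-0.89513154, -0.44569014,  0.00999084],
       [-0.28397077,  0.55276921, -0.78345823],
       [ 0.34365698, -0.70413528, -0.62136413]]), 't': array([0.55493921, 0.2866997 , 1.06092454])}
0.1 [ 0.19274417 -0.64634551  0.23040355] [-8.13680017e-04  9.89516730e-01  1.44415880e-01 -1.80349395e-04]
```

View pics/t0.png

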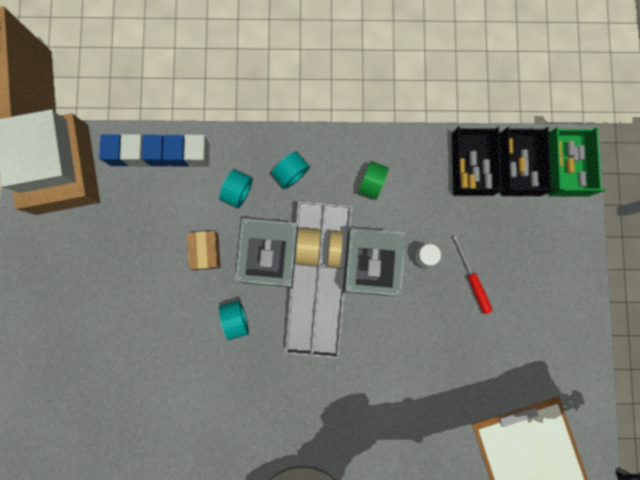

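View pics/s0.png

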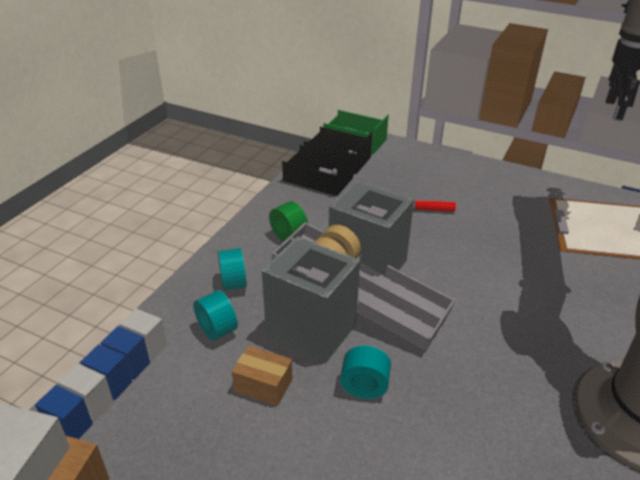

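Tan rolls: wide one at top (308,246) in the left lane, narrow one at (335,249) in the right lane. Look-alikes: green (374,180), turquoise (291,170), (236,188) and (233,320). I choose the wide tan roll, so the left window near (265,257). Next I measure both guard tops and check the choice in a close crop.

```bash
python3 - <<'E'
from h import *
for n,f in(('top','t0'),('side','s0')):
    d=np.load(f'pics/{f}.npy');W=cloud(n,d)
    m=((abs(W[...,2]-.165)<.008)&(W[...,0]>.35)&(W[...,0]<.85)&(abs(W[...,1])<.35)).astype(np.uint8)
    cs,h=cv2.findContours(m,cv2.RETR_CCOMP,cv2.CHAIN_APPROX_NONE)
    for c,hh in zip(cs,h[0]):
        if cv2.contourArea(c)<150: continue
        P=np.array([world(n,u,v,.165)[:2] for u,v in c[:,0]],np.float32)
        r=cv2.minAreaRect(P*1000); print(n,'hole' if hh[3]>=0 else 'outer',np.round(r[0],1),np.round(r[1],1),round(r[2],1))
    if n=='top': np.save('pics/m.npy',m)
p=cv2.imread('pics/t0.png')[190:365,170:450];s=cv2.imread('pics/s0.png')[170:345,230:510]
cv2.imwrite('pics/c0.png',cv2.resize(np.vstack([p,s]),None,fx=1.7,fy=1.7,interpolation=cv2.INTER_CUBIC))
E
```

```text
top outer [ 585.1 -153.5] [119.  135.2] 85.3
top hole [ 572.5 -152.6] [83.6 83.8] 85.2
top outer [604.4  79.3] [118.5 135.2] 85.2
top hole [591.8  80.2] [83.7 83.9] 85.2
side outer [600.   85.8] [127.  139.4] 85.3
side hole [588.3  84. ] [80.2 79.8] 85.3
side outer [ 580.4 -146.1] [128.5 139.7] 85.4
side hole [ 569.1 -147.8] [80.  80.5] 85.2
```

View pics/c0.png

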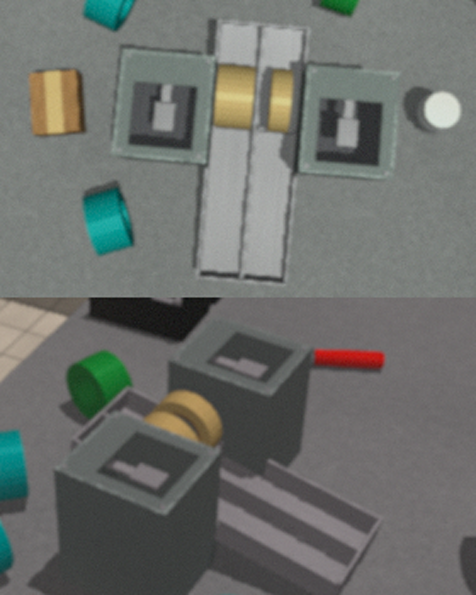

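The crop confirms it: the wide tan roll stands in the left lane (crop 235,97) and the narrow one in the right lane (crop 281,100). The left pad is at crop (165,115), inside the left window. Window centre is about (0.590, 0.082), feeder yaw about -4.75°.

I turn the tool +21.4° about its z, shut the jaws, rise, and start across.

```bash
python3 -m crank '[{"jaw":0,"z":-15,"az":7.1},{"jaw":0,"z":-15,"az":7.1},{"jaw":0,"z":-10,"az":7.2},{"jaw":0,"x":21,"y":-47},{"jaw":0,"x":21,"y":-47},{"jaw":0,"x":21,"y":-47},{"jaw":0,"x":21,"y":-47},{"jaw":0,"x":21,"y":-47},{"jaw":0,"x":21,"y":-47},{"jaw":0,"x":21,"y":-47},{"jaw":0,"x":21,"y":-47},{"jaw":0,"x":21,"y":-47}]' 20
python3 - <<'E'
from h import *
from scipy.spatial.transform import Rotation as R
o=readout.get_obs();r=R.from_quat(np.roll(o['tool_rot'],-1)).as_matrix();print(o['t'],o['eef_pos'],r.round(3))
print((r.T@(np.array([.590,.082,.26])-o['eef_pos'])*1000).round(1))
E
```

```text
0.1 [ 0.19274417 -0.64634551  0.23040355] [[ 0.958  0.286 -0.001]
 [ 0.286 -0.958  0.002]
 [-0.    -0.002 -1.   ]]
[ 588.8 -584.5  -28.7]schema error: expected keys jaw, x, y, z, ax, ay, az
```

All keys are needed in every row.

```bash
python3 -m crank '[{"jaw":0,"x":0,"y":0,"z":-15,"ax":0,"ay":0,"az":7.1},{"jaw":0,"x":0,"y":0,"z":-15,"ax":0,"ay":0,"az":7.1},{"jaw":0,"x":0,"y":0,"z":-10,"ax":0,"ay":0,"az":7.2},{"jaw":0,"x":21,"y":-47,"z":0,"ax":0,"ay":0,"az":0},{"jaw":0,"x":21,"y":-47,"z":0,"ax":0,"ay":0,"az":0},{"jaw":0,"x":21,"y":-47,"z":0,"ax":0,"ay":0,"az":0},{"jaw":0,"x":21,"y":-47,"z":0,"ax":0,"ay":0,"az":0},{"jaw":0,"x":21,"y":-47,"z":0,"ax":0,"ay":0,"az":0},{"jaw":0,"x":21,"y":-47,"z":0,"ax":0,"ay":0,"az":0},{"jaw":0,"x":21,"y":-47,"z":0,"ax":0,"ay":0,"az":0},{"jaw":0,"x":21,"y":-47,"z":0,"ax":0,"ay":0,"az":0},{"jaw":0,"x":21,"y":-47,"z":0,"ax":0,"ay":0,"az":0}]' 20
cat >> h.py <<'E'
from scipy.spatial.transform import Rotation as Ro
def to(x,y,z):
    o=readout.get_obs();r=Ro.from_quat(np.roll(o['tool_rot'],-1)).as_matrix()
    print('t',round(o['t'],2),'pos',np.round(o['eef_pos'],4),'yaw',np.degrees(np.arctan2(r[1,0],r[0,0])).round(1),'toolz',r[:,2].round(3),'F',np.round(o['contact_force'],1))
    print('shift mm',(r.T@(np.array([x,y,z])-o['eef_pos'])*1000).round(1))
E
python3 -c "from h import *;to(.590,.082,.26)"
```

```text
t: 1.6
eef_pos: [0.417, -0.2395, 0.2712]
tool_rot: [0.0, 0.999, -0.042, -0.0]
contact_force: [1.0, 0.1, 0.3]
gripper_width: 0.001
t 1.6 pos [ 0.417  -0.2395  0.2712] yaw -4.8 toolz [-0. -0. -1.] F [1.  0.1 0.3]
shift mm [ 145.5 -334.9   11.1]
```

```bash
python3 -m crank '[{"jaw":0,"x":21,"y":-48,"z":0,"ax":0,"ay":0,"az":0},{"jaw":0,"x":21,"y":-48,"z":0,"ax":0,"ay":0,"az":0},{"jaw":0,"x":21,"y":-48,"z":0,"ax":0,"ay":0,"az":0},{"jaw":0,"x":21,"y":-48,"z":0,"ax":0,"ay":0,"az":0},{"jaw":0,"x":21,"y":-48,"z":0,"ax":0,"ay":0,"az":0},{"jaw":0,"x":21,"y":-48,"z":20,"ax":0,"ay":0,"az":0},{"jaw":0,"x":19.5,"y":-47,"z":31,"ax":0,"ay":0,"az":0},{"jaw":0,"x":0,"y":0,"z":30,"ax":0,"ay":0,"az":0},{"jaw":0,"x":0,"y":0,"z":0,"ax":0,"ay":0,"az":0}]'
python3 - <<'E'
from h import *
to(.590,.082,.150)
p,d=shot('top','t1');s,e=shot('side','s1')
a=cv2.resize(p[170:320,190:390],None,fx=2.8,fy=2.8,interpolation=cv2.INTER_CUBIC)
b=cv2.resize(s[170:320,230:430],None,fx=2.8,fy=2.8,interpolation=cv2.INTER_CUBIC)
cv2.imwrite('pics/c1.png',cv2.resize(np.vstack([a,b]),None,fx=.71,fy=.71)[:,:,::-1])
E
```

```text
t: 2.72
eef_pos: [0.5876, 0.0803, 0.1876]
tool_rot: [0.001, 0.999, -0.041, -0.003]
contact_force: [0.5, -0.8, 0.6]
gripper_width: -0.0
t 2.73 pos [0.5876 0.0803 0.1876] yaw -4.7 toolz [-0.006 -0.001 -1.   ] F [ 0.5 -0.8  0.6]
shift mm [ 2.4 -2.  37.5]
```

View pics/c1.png

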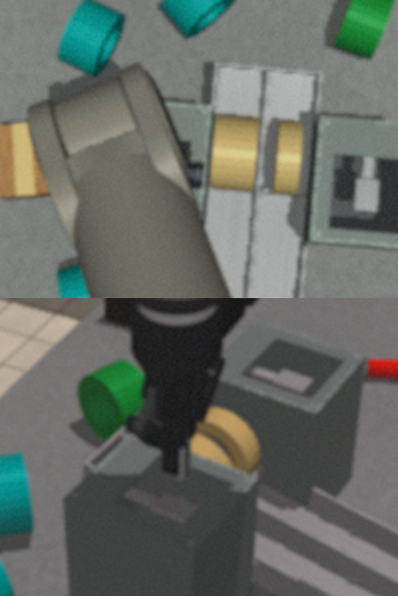

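The side half shows the shut fingertips above the left window at about crop (175,472), i.e. side pixel (318,258). I check with depth where the camera puts the tips relative to its own window estimate.

```bash
python3 - <<'E'
from h import *
d=np.load('pics/s1.npy');W=cloud('side',d)
print(world('side',318,258,.1876).round(4))
for lo in(.188,.198,.208):
    m=(W[...,2]>lo)&(W[...,2]<lo+.01)&(abs(W[...,0]-.59)<.06)&(abs(W[...,1]-.09)<.05)&(d>0)
    P=W[m]*1000;v,u=np.nonzero(m);print(lo,m.sum(),P.min(0).round(),P.max(0).round(),np.median(P,0).round(),u.min(),u.max(),v.min(),v.max()) if m.any() else 0
c=eyes.calibration('side');q=c['R']@np.array([.5876,.0803,.1876])+c['t'];print('TCP px',c['fx']*q[0]/q[2]+c['cx'],c['fy']*q[1]/q[2]+c['cy'])
m=(abs(W[...,2]-.165)<.008)&(abs(W[...,0]-.6)<.09)&(abs(W[...,1]-.085)<.08);P=(W[m][:,:2]*1000).astype(np.float32);r=cv2.minAreaRect(P);print('guard outer',r)
E
```

```text
[0.5875 0.0808 0.1876]
0.188 33 [576.  75. 189.] [596.  95. 198.] [580.  88. 194.] 311 325 255 261
0.198 68 [575.  75. 198.] [595.  98. 208.] [582.  92. 203.] 311 325 250 259
0.208 69 [576.  75. 208.] [596.  97. 218.] [582.  93. 213.] 311 325 245 254
TCP px 318.07580326580535 257.82973495219727
guard outer ((602.2568359375, 80.26419067382812), (122.99787139892578, 138.56381225585938), 86.1866455078125)
```

Camera and kinematics agree within 1 mm. I go down to just above the pad.

```bash
python3 -m crank '[{"jaw":0,"x":1.5,"y":-1.5,"z":10,"ax":0,"ay":0,"az":0},{"jaw":0,"x":0,"y":0,"z":10,"ax":0,"ay":0,"az":0},{"jaw":0,"x":0,"y":0,"z":10,"ax":0,"ay":0,"az":0},{"jaw":0,"x":0,"y":0,"z":0,"ax":0,"ay":0,"az":0},{"jaw":0,"x":0,"y":0,"z":0,"ax":0,"ay":0,"az":0}]'
python3 -c "from h import *;to(.589,.082,.131)"
```

```text
t: 3.45
eef_pos: [0.5913, 0.0819, 0.1604]
tool_rot: [-0.0, 0.999, -0.042, 0.0]
contact_force: [-0.0, -0.5, 0.7]
gripper_width: 0.002
t 3.45 pos [0.5913 0.0819 0.1604] yaw -4.8 toolz [ 0.  0. -1.] F [-0.  -0.5  0.7]
shift mm [-2.3  0.1 29.4]
```

```bash
python3 -m crank '[{"jaw":0,"x":-1,"y":0,"z":8,"ax":0,"ay":0,"az":0},{"jaw":0,"x":-1,"y":0,"z":8,"ax":0,"ay":0,"az":0},{"jaw":0,"x":0,"y":0,"z":6,"ax":0,"ay":0,"az":0},{"jaw":0,"x":0,"y":0,"z":6,"ax":0,"ay":0,"az":0},{"jaw":0,"x":0,"y":0,"z":0,"ax":0,"ay":0,"az":0},{"jaw":0,"x":0,"y":0,"z":0,"ax":0,"ay":0,"az":0}]'
python3 -c "from h import *;to(.589,.082,.131)"
```

```text
t: 4.2
eef_pos: [0.5902, 0.0822, 0.1329]
tool_rot: [-0.0, 0.999, -0.042, 0.001]
contact_force: [1.2, -0.6, 6.1]
gripper_width: -0.002
t 4.2 pos [0.5902 0.0822 0.1329] yaw -4.8 toolz [ 0.002  0.    -1.   ] F [ 1.2 -0.6  6.1]
shift mm [-1.2  0.3  1.9]
```

Force is 6 N, so the lever isn't at its stop yet. I press 2 mm more, hold and look.

```bash
python3 -m crank '[{"jaw":0,"x":0,"y":0,"z":2,"ax":0,"ay":0,"az":0},{"jaw":0,"x":0,"y":0,"z":0,"ax":0,"ay":0,"az":0},{"jaw":0,"x":0,"y":0,"z":0,"ax":0,"ay":0,"az":0},{"jaw":0,"x":0,"y":0,"z":0,"ax":0,"ay":0,"az":0},{"jaw":0,"x":0,"y":0,"z":0,"ax":0,"ay":0,"az":0},{"jaw":0,"x":0,"y":0,"z":0,"ax":0,"ay":0,"az":0}]'
python3 - <<'E'
from h import *
to(.589,.082,.131)
p,d=shot('top','t2');W=cloud('top',d)
cv2.imwrite('pics/c2.png',cv2.resize(p[180:370,190:420],None,fx=2,fy=2)[:,:,::-1])
h=cv2.cvtColor(p,cv2.COLOR_RGB2HSV);m=cv2.inRange(h,(10,70,90),(28,255,255));m[:200]=0;m[370:]=0
n,l,s,c=cv2.connectedComponentsWithStats(m)
for i in range(1,n):
    if s[i,4]>60: print(s[i],c[i].round(),W[l==i].mean(0).round(3))
E
```

```text
t: 4.95
eef_pos: [0.5905, 0.0821, 0.1312]
tool_rot: [-0.0, 0.999, -0.042, 0.001]
contact_force: [1.8, -0.9, 7.3]
gripper_width: 0.0
t 4.95 pos [0.5905 0.0821 0.1312] yaw -4.8 toolz [ 0.003  0.    -1.   ] F [ 1.8 -0.9  7.3]
shift mm [-1.5  0.3  0.2]
[ 14 200  52  10 276] [ 32. 203.] [0.721 0.62  0.09 ]
[187 231  30  39 983] [201. 251.] [0.614 0.237 0.073]
[327 231  16  37 452] [335. 249.] [ 0.614 -0.069  0.133]
```

View pics/c2.png

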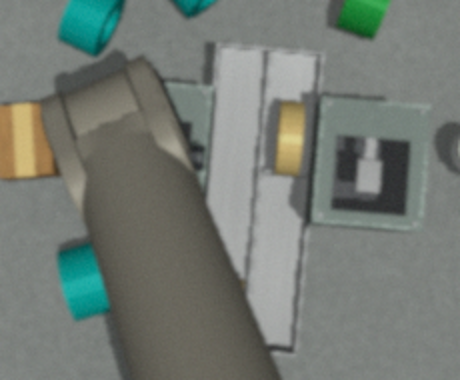

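The wide roll has left its gate, with a tan sliver at crop (242,287) beside the arm; the narrow roll is still in place at top (335,249). I press 1.5 mm more to be safely past 0.3 rad, hold, and check from the side.

```bash
python3 -m crank '[{"jaw":0,"x":0,"y":0,"z":1.5,"ax":0,"ay":0,"az":0},{"jaw":0,"x":0,"y":0,"z":0,"ax":0,"ay":0,"az":0},{"jaw":0,"x":0,"y":0,"z":0,"ax":0,"ay":0,"az":0},{"jaw":0,"x":0,"y":0,"z":0,"ax":0,"ay":0,"az":0},{"jaw":0,"x":0,"y":0,"z":0,"ax":0,"ay":0,"az":0},{"jaw":0,"x":0,"y":0,"z":0,"ax":0,"ay":0,"az":0},{"jaw":0,"x":0,"y":0,"z":0,"ax":0,"ay":0,"az":0},{"jaw":0,"x":0,"y":0,"z":0,"ax":0,"ay":0,"az":0}]'
python3 - <<'E'
from h import *
to(.589,.082,.131)
p,d=shot('side','s2');W=cloud('side',d)
cv2.imwrite('pics/c3.png',cv2.resize(p[170:360,230:480],None,fx=2.4,fy=2.4)[:,:,::-1])
Y=np.radians(-4.75);w=np.array([.590,.082]);o=w-.117*np.array([-np.sin(Y),np.cos(Y)])
h=cv2.cvtColor(p,cv2.COLOR_RGB2HSV);m=cv2.inRange(h,(10,70,60),(28,255,255));m[:200]=0;m[330:]=0
n,l,s,c=cv2.connectedComponentsWithStats(m)
for i in range(1,n):
    if s[i,4]>60:
        P=W[l==i];q=P[:,:2]-o;f=np.c_[q@[np.cos(Y),np.sin(Y)],q@[-np.sin(Y),np.cos(Y)],P[:,2]]
        print(s[i],c[i].round(),'feeder',f.min(0).round(3),f.max(0).round(3))
E
```

```text
t: 6.0
eef_pos: [0.5909, 0.0821, 0.1301]
tool_rot: [-0.0, 0.999, -0.042, 0.002]
contact_force: [0.2, -1.0, 9.8]
gripper_width: 0.001
t 6.0 pos [0.5909 0.0821 0.1301] yaw -4.8 toolz [ 0.003  0.    -1.   ] F [ 0.2 -1.   9.8]
shift mm [-1.8  0.3 -0.9]
[550 200  90  59 477] [580. 240.] feeder [-0.498 -0.596 -0.003] [-0.264  0.837  0.878]
[567 200  73   7  98] [604. 203.] feeder [-0.462 -0.685 -0.007] [-0.302  0.837  0.878]
[333 225  28  33 518] [348. 241.] feeder [-0.438 -0.063  0.059] [0.061 0.837 0.878]
[ 392  286   52   44 1668] [419. 308.] feeder [-0.438 -0.061  0.019] [-0.111  0.837  0.878]
```

View pics/c3.png

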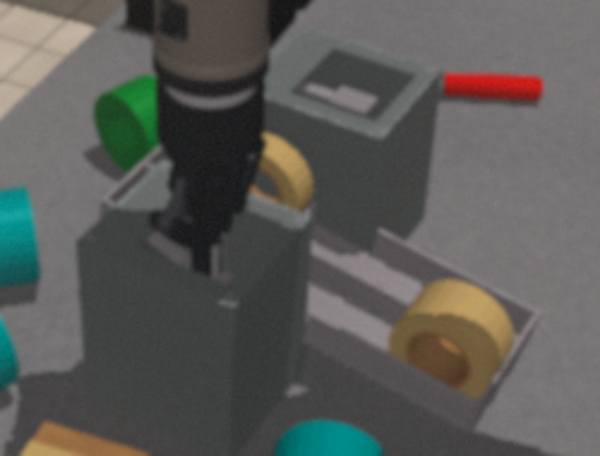

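The wide roll is at the low-end stop (crop 452,338), the narrow roll is behind its gate, and 9.8 N means the lever is on its end stop. I withdraw straight up, then back off to clear the view.

```bash
python3 -m crank '[{"jaw":0,"x":0,"y":0,"z":-10,"ax":0,"ay":0,"az":0},{"jaw":0,"x":0,"y":0,"z":-15,"ax":0,"ay":0,"az":0},{"jaw":0,"x":0,"y":0,"z":-20,"ax":0,"ay":0,"az":0},{"jaw":0,"x":0,"y":0,"z":-30,"ax":0,"ay":0,"az":0},{"jaw":0,"x":0,"y":0,"z":-40,"ax":0,"ay":0,"az":0},{"jaw":0,"x":0,"y":0,"z":-40,"ax":0,"ay":0,"az":0},{"jaw":0,"x":0,"y":-40,"z":0,"ax":0,"ay":0,"az":0},{"jaw":0,"x":0,"y":-50,"z":0,"ax":0,"ay":0,"az":0},{"jaw":0,"x":0,"y":-50,"z":0,"ax":0,"ay":0,"az":0},{"jaw":0,"x":0,"y":-50,"z":0,"ax":0,"ay":0,"az":0},{"jaw":0,"x":0,"y":-40,"z":0,"ax":0,"ay":0,"az":0},{"jaw":0,"x":0,"y":0,"z":0,"ax":0,"ay":0,"az":0}]'
python3 - <<'E'
from h import *
p,d=shot('top','t4');s,e=shot('side','s4');W=cloud('top',d)
cv2.imwrite('pics/c4.png',cv2.resize(np.hstack([p[170:370,180:450],s[170:370,220:490]]),None,fx=1.45,fy=1.45)[:,:,::-1])
W0=cloud('top',np.load('pics/t0.npy'))
for nm,u,v in(('padL',267,259),('padR',375,265),('narrow',335,249)):
    f=lambda A:np.median(A[v-2:v+3,u-2:u+3,2]).round(4)
    print(nm,'z before',f(W0),'now',f(W))
Y=np.radians(-4.75);o=np.array([.590,.082])-.117*np.array([-np.sin(Y),np.cos(Y)])
h=cv2.cvtColor(p,cv2.COLOR_RGB2HSV);m=cv2.inRange(h,(10,70,90),(28,255,255));m[:220]=0;m[370:]=0
n,l,st,c=cv2.connectedComponentsWithStats(m)
for i in range(1,n):
    if st[i,4]>60:
        q=W[l==i].mean(0);g=q[:2]-o;print(st[i],'feeder',round(g@[np.cos(Y),np.sin(Y)],3),round(g@[-np.sin(Y),np.cos(Y)],3),q[2].round(3))
E
```

```text
t: 7.55
eef_pos: [0.6062, 0.3156, 0.2832]
tool_rot: [-0.001, 0.999, -0.039, -0.001]
contact_force: [-0.0, 0.4, 0.3]
gripper_width: 0.001
padL z before 0.1503 now 0.1511
padR z before 0.151 now 0.15
narrow z before 0.1425 now 0.1423
[ 187  231   31   38 1065] feeder 0.015 0.274 0.061
[327 231  15  37 453] feeder 0.036 -0.031 0.135
[288 319  24  38 808] feeder -0.163 0.028 0.103
```

View pics/c4.png

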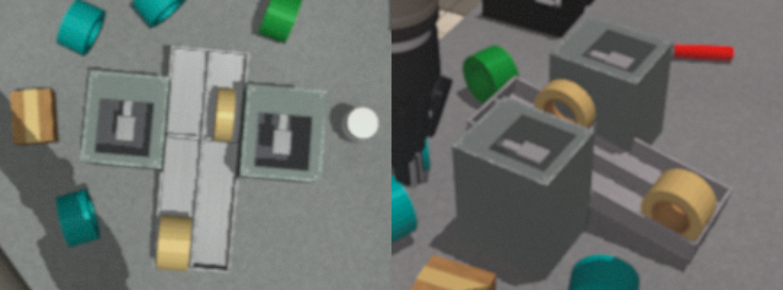

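The wide roll is at the stop (crop 174,243; feeder x -163 mm). Both pads are up, the narrow roll is behind its gate (crop 226,114), and nothing else has moved. I hand in.

```bash
python3 -c "from station import ticket;print(ticket.hand_in())"
```

```text
the job is handed in; nothing more can be done
None
```

I pressed the left lever, beside the wide tan roll's lane, through its window with shut fingertips. I held it on its end stop (9.8 N) until the side camera showed the roll at the low-end stop. Then I withdrew straight up and handed in at about 7.7 s.

- **Wide roll:** it rests at feeder x about -163 mm, inside the -185 to -130 mm band.
- **Levers:** both pads are back up, at 0.151 and 0.150 m.
- **Narrow roll:** it is unmoved, at the same pixel position and height as at the start.
- **Other objects:** the carton, jar and screwdriver look unmoved.
- **Robot:** it is clear of everything, with contact force near zero.

No check failed. The two cameras differed by about 4 mm on the window centre, well inside the roughly 25 mm clearance. My first move call was refused for missing keys, and the arm did not move. I did not measure the lever angle; full travel is inferred from force and depth. `hand_in` reports no verdict.

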